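Twist a forearm socket home in its tilted receiver

ROBOT

A 7-joint arm with a two-finger parallel gripper is mounted at the origin on the work surface. World frame = base frame: x ahead of the robot, y to its left, z up, the work surface at z = 0. Lengths are in m, angles in rad, forces in N, time in s.
With the tool pointing down it reaches from about 0.4 to 0.85 m from the base axis. Payload 4.5 kg.
Tool frame: the origin (TCP) lies midway between the tips of the shut fingers; the grasp point (between the pads) lies 19 mm behind it; z points along the fingers, y is the line along which they close (so a half turn about z gives the same grasp; the last joint's range is limited). The gripper opens to 88 mm and grips with 3 to 60 N. Pads are 18 mm wide; open, the fingers measure 123 mm over their backs; the gripper's body (75 mm by 187 mm) begins 45 mm behind the grasp point.
Start: joints at [1.21, 0.689, -0.195, 1.565, 0.157, 0.902, -0.215], TCP at [0.24, -0.577, 0.239] pointing down, gripper open.
Joint ranges: [-3.01, 3.01], [-0.46, 2.08], [-1.47, 1.51], [0.13, 2.56], [-1, 4.14], [0.04, 2.09], [-2.66, 2.66]. Speed limits (rad/s): [2.57, 2.57, 3.14, 3.14, 3.14, 3.14, 3.14].

INTERFACE

Orientations are given as a unit quaternion [x, y, z, w].
In Python, from plant import r gives the robot as it stands.
- The arm moves only by the tool carry_out, never from a script. Its argument "plan" is a list of rows, each an object with "rot": the turn, a rotation vector about the tool's x, y, z in rad, a list of three; "xyz": the shift along the tool's x, y, z in m, a list of three; "grip": the closure in counts, from 0 (fully open) to 255 (shut). In form: [{"rot": [wx, wy, wz], "xyz": [dx, dy, dz], "grip": grip}, ...]. A call has 1 to 8 rows; each row is the pose to reach, as a shift and turn from the pose commanded when the call began, along the tool's axes at that moment; what a row does not reach only later rows make up. A row lasts 1/12 s, in which the tool goes at most 41.7 mm and 7.16 degrees, less where a joint would pass 70% of its speed; a pose out of reach is approached as far as the arm can. A call with a gripper value outside its range is refused whole. The fingers move at their own pace and stop on an object; "squeeze" is the grip in N (left out, the last holds). Time passes only in rows, so rows that repeat a pose let the fingers close. It gives the time, the measured TCP pose, the force, the opening and the grip force at its end, in the units of the state.
- r.get_state(): the state, without advancing time (a new reading comes with each control period).
- r.snapshot(name): name is "side" or "top" or "wrist"; returns the picture (384x512x3 uint8, red, green, blue); there is no depth.
- r.camera_params(name): a dict with "fx", "fy", "cx", "cy" (pixels), "position" and "attitude" of the camera in the world; the wrist camera has in their place "hand_eye" (4x4, takes a point from camera to tool coordinates, whose origin is the TCP and whose axes are the flange's). Camera axes: x right, y down, z forward; pixel columns grow to the right and rows downward; lengths in m; the calibration is good to about 2 mm. A picture is of the moment at which its call begins: read the wrist's pose just before it. camera_params takes no time and is no camera call.
- r.finish_job(): hands the job in; it is judged then, once.
The state is a dict: "clock": time; "q": joint angles; "qd": joint speeds; "joint_torque": joint torques, N m; "tool_pos": TCP position; "eef_rot": TCP orientation; "contact_force": force on the tool from outside, world axes, zero at the start; "moment": the same for the moment, N m; "opening": opening from 0.0 (shut) to 1.0 (fully open); "finger_force": force on a finger pad.
Only numpy, scipy, OpenCV 4.12 (cv2) and the standard library are available. Lean on these libraries where they do the work, as an engineer would, in place of code of your own. Each camera call takes 0.05 s, during which the arm holds its last target. There are 200 camera calls.

TASK

Pick up the small forearm socket and put it, wrist ring first, into the tilted receiver of the bench stand. It is a snug fit: twist it as you press until the ring is fully home, then let go, and leave the other things on the bench where they are.

Things in the scene. Friction and masses are not known exactly. Their poses are not given: they have to be found in the camera images.
- socket_centre (a point): Child's forearm prosthesis socket: a loose round cup, 62 mm across, 116 mm tall, 180 to 290 g, standing upright on the bench, open at the top. Aluminium wrist ring below, skin-coloured shell (wall 3.5 mm) above. Point on its axis, 58 mm above the foot; z points out of the opening. The shell is a straight 62 mm cylinder from 44 to 104 mm up; on its own +x side the brim rises to 116 mm.
- socket_grip (a point): Good grip height on the socket: point on its axis 80 mm above the foot (22 mm above socket_centre), same axes. Grip across the 62 mm shell with the fingers outside, pointing down along the axis, any angle about it; about 50 N keeps it from slipping in the twist.
- socket_foot (a point): Centre of the flat underside of the socket, on its axis, 58 mm below socket_centre; same axes. The wrist ring is 54 mm in diameter and 35 mm long; its lowest 8.5 mm cone in to 48 mm at the foot. The shell starts at a 57 mm shoulder 35 mm above the foot.
- socket: The whole socket, moving: its origin is at socket_foot, same axes.
- mouth (a point): Receiver: an aluminium cup on a fixed blue bench stand (base 130 x 120 mm, cup 80 mm outside, 57 mm inside, 32 mm deep). Point: centre of the mouth in the rim's plane, about 160 mm above the bench. z is the cup's axis, pointing out of the mouth: it always leans 30 degrees from vertical, towards the robot (-x, up to 20 degrees either way). The socket may be at any angle about it.
- bars (a point): Point on the receiver's axis 16 mm below the mouth, same axes. Four sprung black rubber bars line the bore here (3 to 29 mm below the rim), 52 mm between opposite bars: they grip the 54 mm wrist ring from about 12 mm deep on. Pushed straight it sticks (takes 30 to 45 N); turned to and fro about its axis while pressed, some 4 mm down for each 1 rad, it goes down with 5 to 10 N and about 1 N m.
- floor (a point): Centre of the receiver's flat floor, 32 mm below the mouth along its axis; same axes. The socket is home when its foot stands here; its shoulder is then 3 mm above the rim, and the bars hold it there by themselves.
- foot_mark (a point): Bystander, prosthetic foot with a short upright tube (152 x 64 mm, 146 mm tall), loose; point on its underside.
- shin_mark (a point): Bystander, large white shin socket standing brim down (116 mm across, 166 mm tall), loose; centre of its underside.
- bin_mark (a point): Bystander, blue parts bin (110 x 170 x 70 mm) with metal parts, loose; centre of its underside.
- wrench_mark (a point): Bystander, steel wrench 170 mm long lying on the bench, loose; its own x axis runs along it; its middle.
There are look-alikes about, which are no part of the job. Leave any yellow look-alike of the part that bears mouth alone. Leave any red look-alike of the socket alone.

How it is judged:
By the outcome, as a careful person would: the job done as asked, in the order asked, and still so for the second after the job is handed in, with the robot touching nothing.
It also fails if it takes over 61 s, if anything falls off the work surface, if the arm or the gripper's body presses on something with over 40 N, if the wrist force passes 120 N, or if a joint passes its speed limit or range.

## Working session

There is one attempt and no reset: what is moved stays moved. The work goes in short steps, Python scripts to look and compute and a tool call to move; the robot and the scene stay as the last step left them, time stands still between calls to the robot, and variables do not carry over. Pictures are saved under pics/ and viewed, at most 10 in all, crops included, and the job is handed in when it is done.

Besides the shell and the picture viewer there is one more tool, called as a command line: name --argument value ..., lists and objects as JSON in quotes. carry_out: Moves the arm, as the interface text tells. Its arguments: {"type":"object","properties":{"plan":{"type":"array"},"squeeze":{"type":"number"}},"required":["plan"]}

```bash
mkdir -p pics; ls; python3 - <<'E'
from plant import r
import cv2,numpy as np
s=r.get_state(); print({k:np.round(v,3).tolist() for k,v in s.items()})
for n in("side","top","wrist"): print(n,r.camera_params(n))
a=r.snapshot("side");b=r.snapshot("top")
cv2.imwrite("pics/side0.png",a[:,:,::-1]);cv2.imwrite("pics/top0.png",b[:,:,::-1])
E
```

```text
pics
{'clock': 0.0, 'q': [1.21, 0.69, -0.195, 1.566, 0.157, 0.902, -0.215], 'qd': [-0.0, 0.002, 0.003, -0.001, -0.001, 0.001, -0.002], 'joint_torque': [0.0, -52.756, -1.267, -15.343, -0.053, 0.007, 0.0], 'tool_pos': [0.24, -0.576, 0.238], 'eef_rot': [0.981, 0.196, -0.0, -0.001], 'contact_force': [0.84, -0.281, 0.53], 'moment': [-0.049, 0.013, 0.047], 'finger_force': 0.0, 'opening': 1.0}
side {'fx': 461.75087694708157, 'fy': 461.75087694708157, 'cx': 255.1652599827594, 'cy': 190.80099187553662, 'position': array([0.35591364, 1.02251946, 0.96357675]), 'attitude': array([-0.11840612,  0.89066556, -0.43476117,  0.06064294])}
top {'fx': 384.8529245298171, 'fy': 384.8529245298171, 'cx': 255.30107389049297, 'cy': 188.14596965024407, 'position': array([ 0.38490393, -0.01761958,  1.29697229]), 'attitude': array([ 0.74783549, -0.65545682,  0.0691144 , -0.07963441])}
wrist {'fx': 275.1037111416348, 'fy': 275.1037111416348, 'cx': 256.1839086218314, 'cy': 186.60695285422304, 'hand_eye': array([[-6.85698888e-05, -9.51070446e-01, -3.08974112e-01,
         8.00527448e-02],
       [ 9.99999675e-01, -3.13290180e-04,  7.42428429e-04,
        -3.95380196e-04],
       [-8.02900292e-04, -3.08973961e-01,  9.51070159e-01,
        -1.45618639e-01],
       [ 0.00000000e+00,  0.00000000e+00,  0.00000000e+00,
         1.00000000e+00]])}
```

View pics/side0.png

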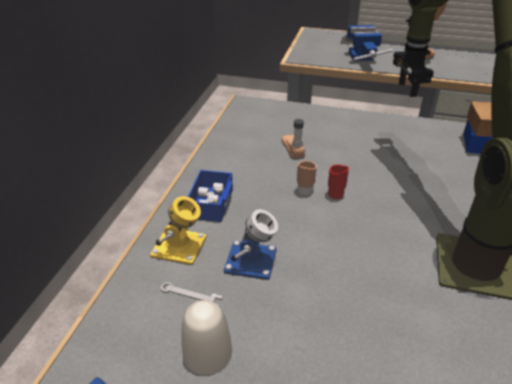

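View pics/top0.png

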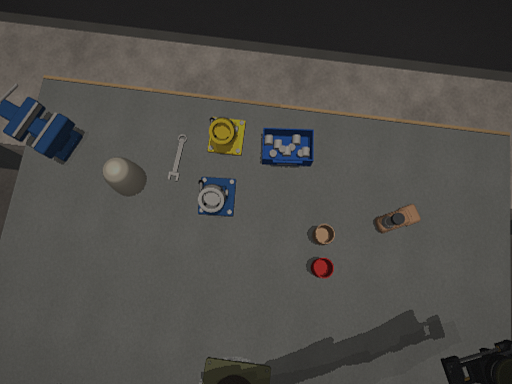

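Candidates for the socket are the skin-coloured cup (side 307,177; top 323,234) and the red cup (side 338,181; top 322,267). The skin-coloured one fits. For the receiver they are the blue stand (side 255,240; top 212,198) and the yellow one (side 180,230; top 223,132). The blue one is meant. I'll confirm both in one enlarged crop.

```bash
python3 - <<'E'
import cv2,numpy as np
a=cv2.imread("pics/side0.png");b=cv2.imread("pics/top0.png")
c=lambda im,x,y:cv2.resize(im[y:y+60,x:x+80],(400,300),interpolation=cv2.INTER_CUBIC)
cv2.imwrite("pics/crop.png",np.vstack([np.hstack([c(a,275,145),c(a,220,200)]),np.hstack([c(b,283,210),c(b,172,165)])]))
E
```

```text
(no output)
```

View pics/crop.png

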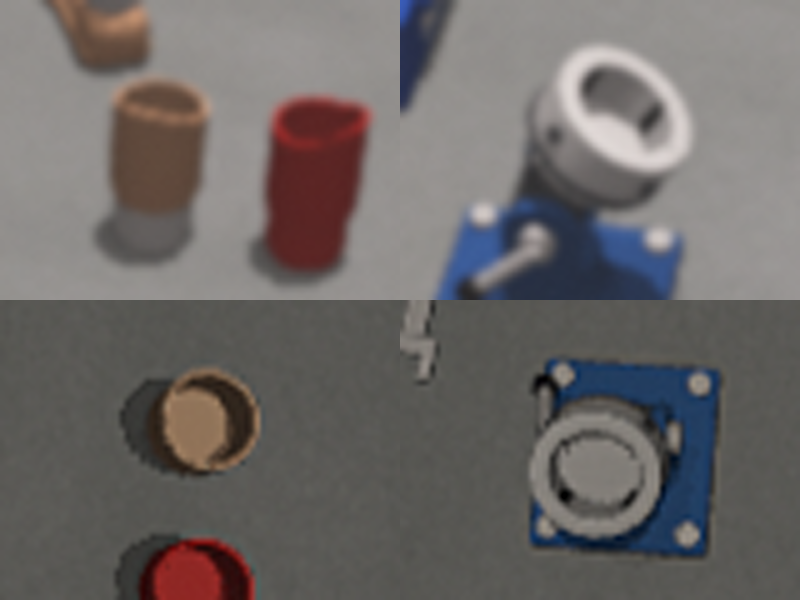

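The crop confirms it: the skin-coloured cup with an aluminium ring is the socket (top view rim centre ≈325,234). The blue stand carries the silver cup (rim centre ≈211,199.6 top; 264.8,222.4 side). Next step is triangulation.

```bash
cat > h.py <<'E'
from plant import r
import numpy as np, cv2
from scipy.spatial.transform import Rotation as R
def cam(n,s=None):
    p=r.camera_params(n); K=np.array([[p['fx'],0,p['cx']],[0,p['fy'],p['cy']],[0,0,1]])
    if n=='wrist':
        T=np.eye(4);T[:3,:3]=R.from_quat(s['eef_rot']).as_matrix();T[:3,3]=s['tool_pos'];T=T@p['hand_eye']
        return K,T[:3,:3],T[:3,3]
    return K,R.from_quat(p['attitude']).as_matrix(),np.array(p['position'])
def ray(c,uv):
    K,M,o=c; d=M@np.linalg.solve(K,[*uv,1]); return o,d/np.linalg.norm(d)
def atz(c,uv,z):
    o,d=ray(c,uv); return o+d*(z-o[2])/d[2]
def tri(*rs):
    A=sum(np.eye(3)-np.outer(d,d) for o,d in rs); b=sum((np.eye(3)-np.outer(d,d))@o for o,d in rs)
    p=np.linalg.solve(A,b); return p,[np.linalg.norm(np.cross(p-o,d)) for o,d in rs]
def proj(c,P):
    K,M,o=c; q=(np.atleast_2d(P)-o)@M@K.T; return q[:,:2]/q[:,2:]
E
python3 - <<'E'
from h import *
np.set_printoptions(precision=4,suppress=True)
t,s=cam('top'),cam('side')
print('socket rim',tri(ray(t,(325,234.2)),ray(s,(307.2,165.4))),atz(t,(325,234.2),.106))
print('mouth',tri(ray(t,(211,199.6)),ray(s,(264.8,222.4))))
sc=[atz(t,(172+(u-400)/5,165+(v-300)/5),.01) for u,v in((563,376),(700,384),(687,534),(547,524))]
print(np.array(sc),np.mean(sc,0))
for i in range(4):
    d=sc[(i+1)%4]-sc[i]; print(np.degrees(np.arctan2(d[1],d[0])),np.linalg.norm(d))
print('red',atz(t,(322,267),.106),'wrench',atz(t,(179,158),.005),'bin',atz(t,(288,148),.05),'foot',atz(t,(397,219),.1),'shin',atz(t,(125,175),.1))
E
```

```text
socket rim (array([ 0.5227, -0.2157,  0.1028]), [np.float64(0.0002694517925213534), np.float64(0.0002694517925215328)]) [ 0.5221 -0.2152  0.106 ]
mouth (array([0.5748, 0.1437, 0.153 ]), [np.float64(0.0006048338235734415), np.float64(0.0006048338235734241)])
[[0.6632 0.1963 0.01  ]
 [0.67   0.1021 0.01  ]
 [0.566  0.0959 0.01  ]
 [0.5603 0.1907 0.01  ]] [0.6149 0.1462 0.01  ]
-85.90167210668336 0.09438879787885075
-176.5649694864622 0.10421179365865821
93.41053241300655 0.09498442251304526
3.100447806584945 0.10308024989601487
red [ 0.4221 -0.2154  0.106 ] wrench [0.7313 0.2984 0.005 ] bin [ 0.8024 -0.0729  0.05  ] foot [ 0.5995 -0.4348  0.1   ] shin [0.6273 0.437  0.1   ]
```

carry_out --plan '[{"rot":[0,0,0],"xyz":[0.04,-0.022,-0.01],"grip":0},{"rot":[0,0,0],"xyz":[0.075,-0.042,-0.02],"grip":0},{"rot":[0,0,0],"xyz":[0.11,-0.062,-0.03],"grip":0},{"rot":[0,0,0],"xyz":[0.145,-0.081,-0.03],"grip":0},{"rot":[0,0,0],"xyz":[0.18,-0.101,-0.03],"grip":0},{"rot":[0,0,0],"xyz":[0.215,-0.121,-0.03],"grip":0},{"rot":[0,0,0],"xyz":[0.25,-0.14,-0.03],"grip":0},{"rot":[0,0,0],"xyz":[0.28,-0.157,-0.03],"grip":0}]'

```text
clock: 0.77
tool_pos: [0.44, -0.3214, 0.2686]
eef_rot: [0.98, 0.197, 0.0, -0.0]
contact_force: [0.6, 0.4, 0.3]
opening: 1.001
finger_force: 0.0
```

carry_out --plan '[{"rot":[0,0,0],"xyz":[0.035,-0.02,0],"grip":0},{"rot":[0,0,0],"xyz":[0.07,-0.04,0],"grip":0},{"rot":[0,0,0],"xyz":[0.1,-0.056,0],"grip":0},{"rot":[0,0,0],"xyz":[0.119,-0.067,0],"grip":0},{"rot":[0,0,0],"xyz":[0.119,-0.067,0],"grip":0},{"rot":[0,0,0],"xyz":[0.119,-0.067,0],"grip":0},{"rot":[0,0,0],"xyz":[0.119,-0.067,0],"grip":0}]'

```text
clock: 1.35
tool_pos: [0.5215, -0.2179, 0.2683]
eef_rot: [0.981, 0.195, -0.001, 0.0]
contact_force: [-0.3, 0.8, -0.1]
opening: 1.002
finger_force: 0.0
```

```bash
python3 - <<'E'
from h import *
np.set_printoptions(precision=4,suppress=True)
s=r.get_state(); print(s['clock'],s['q'],s['tool_pos'],s['eef_rot'])
im=r.snapshot('wrist')[:,:,::-1].copy()
c=cam('wrist',s)
th=np.linspace(0,2*np.pi,60)
for z,rad,col in((.104,.031,(0,255,0)),(0,.024,(255,0,0))):
    P=np.c_[.5223+rad*np.cos(th),-.2155+rad*np.sin(th),0*th+z]
    cv2.polylines(im,[np.round(proj(c,P)).astype(int)],True,col,1)
cv2.imwrite('pics/w1.png',cv2.resize(im,(800,600)))
E
```

```text
1.35 [ 0.4183  0.573  -0.1733  1.7132  0.1247  0.8675 -0.9861] [ 0.5215 -0.2179  0.2683] [ 0.9807  0.1955 -0.0009  0.0003]
```

View pics/w1.png

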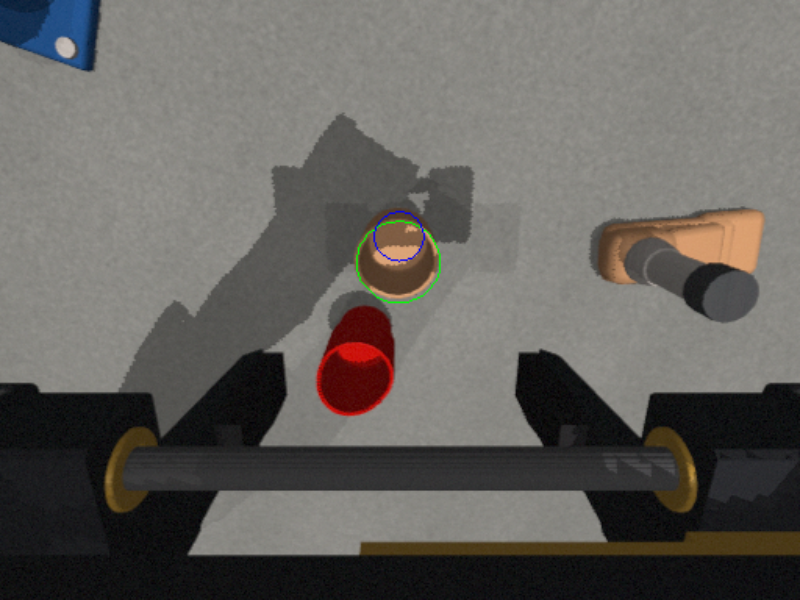

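The overlay matches the socket: rim circle at (398,262) in the enlarged picture, and the red cup at (355,380) is clear of the fingers. I'll descend and grip.

carry_out --plan '[{"rot":[0,0,0],"xyz":[0.001,-0.001,0.035],"grip":0},{"rot":[0,0,0],"xyz":[0.001,-0.001,0.07],"grip":0},{"rot":[0,0,0],"xyz":[0.001,-0.001,0.105],"grip":0},{"rot":[0,0,0],"xyz":[0.001,-0.001,0.14],"grip":0},{"rot":[0,0,0],"xyz":[0.001,-0.001,0.17],"grip":0},{"rot":[0,0,0],"xyz":[0.001,-0.001,0.195],"grip":0},{"rot":[0,0,0],"xyz":[0.001,-0.001,0.207],"grip":0},{"rot":[0,0,0],"xyz":[0.001,-0.001,0.207],"grip":0}]'

```text
clock: 2.07
tool_pos: [0.5207, -0.2163, 0.0594]
eef_rot: [0.981, 0.195, -0.002, -0.001]
contact_force: [-0.2, -0.5, 0.3]
opening: 0.999
finger_force: 0.0
```

carry_out --plan '[{"rot":[0,0,0],"xyz":[0,0,0],"grip":40},{"rot":[0,0,0],"xyz":[0,0,0],"grip":80},{"rot":[0,0,0],"xyz":[0,0,0],"grip":110},{"rot":[0,0,0],"xyz":[0,0,0],"grip":150},{"rot":[0,0,0],"xyz":[0,0,0],"grip":255},{"rot":[0,0,0],"xyz":[0,0,0],"grip":255},{"rot":[0,0,0],"xyz":[0,0,0],"grip":255},{"rot":[0,0,0],"xyz":[0,0,0],"grip":255}]' --squeeze 52

```text
clock: 2.73
tool_pos: [0.5238, -0.2154, 0.063]
eef_rot: [0.981, 0.196, 0.001, 0.0]
contact_force: [-0.2, 1.0, 6.0]
opening: 0.69
finger_force: 51.5
```

carry_out --plan '[{"rot":[0,0,0],"xyz":[0,0,-0.02],"grip":255},{"rot":[0,0,0],"xyz":[0,0,-0.05],"grip":255},{"rot":[0,0,0],"xyz":[0,0,-0.085],"grip":255},{"rot":[0,0,0],"xyz":[0,0,-0.12],"grip":255},{"rot":[0,0,0],"xyz":[0,0,-0.155],"grip":255},{"rot":[0,0,-0.1],"xyz":[0.009,-0.02,-0.185],"grip":255},{"rot":[0,0,-0.2],"xyz":[0.02,-0.045,-0.21],"grip":255},{"rot":[0,0,-0.3],"xyz":[0.033,-0.075,-0.23],"grip":255}]'

```text
clock: 3.4
tool_pos: [0.5247, -0.1346, 0.2941]
eef_rot: [0.94, 0.341, 0.001, 0.001]
contact_force: [2.3, 0.4, -2.4]
opening: 0.685
finger_force: 51.4
```

```bash
python3 - <<'E'
from h import *
np.set_printoptions(precision=4,suppress=True)
s=r.get_state(); print(s['opening'],s['finger_force'],s['q'])
M=R.from_quat(s['eef_rot']).as_matrix(); T=np.array([.52,.037,.31]); print(M.T@(T-s['tool_pos']),M[:,0])
E
```

```text
0.6854849733241226 51.357960320331415 [ 0.3364  0.515  -0.2733  1.7466  0.173   0.9007 -0.8857]
[ 0.1064 -0.1347 -0.0163] [0.7676 0.6409 0.0004]
```

carry_out --plan '[{"rot":[0,0,-0.08],"xyz":[0.02,-0.025,-0.005],"grip":255},{"rot":[0,0,-0.16],"xyz":[0.04,-0.051,-0.01],"grip":255},{"rot":[0,0,-0.24],"xyz":[0.06,-0.076,-0.016],"grip":255},{"rot":[0,0,-0.32],"xyz":[0.08,-0.102,-0.016],"grip":255},{"rot":[0,0,-0.4],"xyz":[0.1,-0.127,-0.016],"grip":255},{"rot":[0,0,-0.4],"xyz":[0.106,-0.135,-0.016],"grip":255},{"rot":[0,0,-0.4],"xyz":[0.106,-0.135,-0.016],"grip":255},{"rot":[0,0,-0.4],"xyz":[0.106,-0.135,-0.016],"grip":255}]'

```text
clock: 4.07
tool_pos: [0.5193, 0.0375, 0.3076]
eef_rot: [0.854, 0.52, -0.001, 0.0]
contact_force: [-0.4, -1.1, -2.3]
opening: 0.681
finger_force: 51.4
```

```bash
python3 - <<'E'
from h import *
import pickle
np.set_printoptions(precision=4,suppress=True)
s=r.get_state(); print(s['clock'],s['q'],s['tool_pos'],s['eef_rot'],s['contact_force'])
im=r.snapshot('wrist')[:,:,::-1].copy(); cv2.imwrite('pics/w2raw.png',im); pickle.dump(s,open('s2.pkl','wb'))
c=cam('wrist',s)
uv=proj(c,[[.5748,.1437,.155]])[0]; print(uv)
x,y=np.clip(uv-[100,75],0,[311,233]).astype(int)
print('crop',x,y)
cv2.imwrite('pics/w2.png',cv2.resize(im[y:y+150,x:x+200],(800,600),interpolation=cv2.INTER_CUBIC))
E
```

```text
4.0667 [ 0.0945  0.4831 -0.3978  1.7781  0.2284  0.9267 -0.8766] [0.5193 0.0375 0.3076] [ 0.8539  0.5205 -0.0006  0.0004] [-0.4041 -1.0507 -2.2721]
[257.1687  54.7982]
crop 157 0
```

View pics/w2.png

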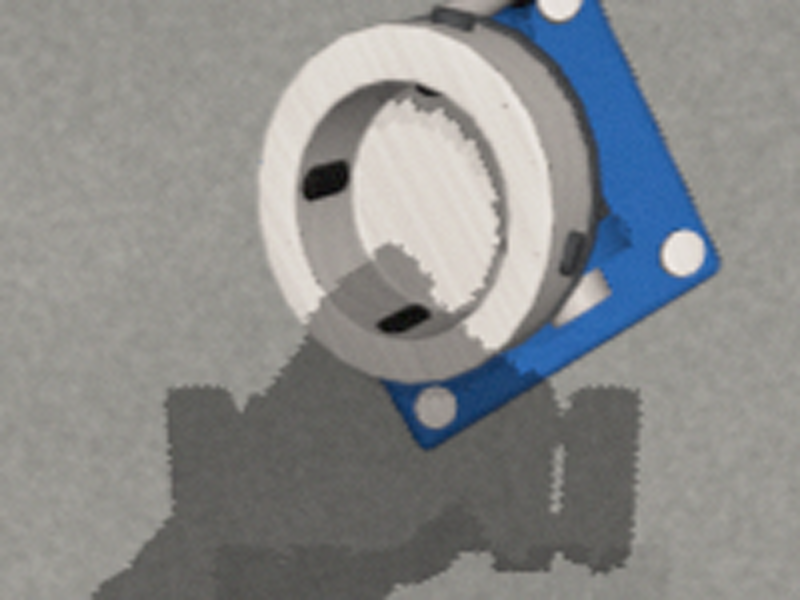

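The wrist crop shows the receiver with its outer rim spanning x 259–551 and y 24–384, and the inner rim spanning x 297–508 and y 80–340 (crop pixels). I'll fit the mouth pose to all three views.

```bash
cat >> h.py <<'E'
def ax(yaw,tilt=np.radians(30)): return np.array([-np.sin(tilt)*np.cos(yaw),-np.sin(tilt)*np.sin(yaw),np.cos(tilt)])
def circ(p,a,rad):
    e=np.cross(a,[0,1,0]);e/=np.linalg.norm(e);f=np.cross(a,e);t=np.linspace(0,2*np.pi,181)[:,None]
    return p+rad*(np.cos(t)*e+np.sin(t)*f)
E
python3 - <<'E'
from h import *
import pickle
from scipy.optimize import least_squares
np.set_printoptions(precision=4,suppress=True)
s=pickle.load(open('s2.pkl','rb')); W,t,sd=cam('wrist',s),cam('top'),cam('side')
f=lambda v,o,k:o+(np.array(v)+.5)/k-.5
obs=[(W,.04,f([259,551],157,4),f([24,384],0,4)),(W,.0285,f([297,508],157,4),f([80,340],0,4)),
 (t,.04,f([130,260],172,5),f([108,238],165,5)),(sd,.04,f([155,292],220,5),f([45,180],200,5))]
def res(x,idx=range(4)):
    o=[]
    for i in idx:
        c,rad,X,Y=obs[i]; P=proj(c,circ(x[:3],ax(x[3],x[4] if len(x)>4 else np.radians(30)),rad))
        o+=[*(P.min(0)-[X[0],Y[0]]),*(P.max(0)-[X[1],Y[1]])]
    return np.array(o)
x0=[.575,.144,.155,.06]
for x,idx in((x0,range(4)),(x0+[.52],range(4)),(x0,(0,1)),(x0,(2,3))):
    q=least_squares(res,x,args=(idx,)); print(q.x,np.degrees(q.x[3:]),np.sqrt(np.mean(q.fun**2))); 
    print(np.round(q.fun,1))
E
```

```text
[ 0.5742  0.1449  0.156  -0.0795] [-4.5529] 0.43868492250603713
[ 0.4 -0.6  0.2  0.3  0.4  0.2 -0.6 -0.2 -0.1  0.9 -0.   0.   0.5  0.5
 -0.  -0.6]
[ 0.5743  0.1452  0.1556 -0.2621  0.4746] [-15.0156  27.1934] 0.36296120523139747
[ 0.2 -0.4  0.5  0.5  0.2  0.1 -0.5 -0.2  0.   0.6 -0.3  0.3 -0.1  0.5
  0.4 -0.2]
[0.5741 0.1448 0.1557 0.0009] [0.053] 0.3319402867232252
[-0.  -0.4  0.4  0.1  0.1  0.5 -0.5 -0.3]
[ 0.5751  0.1449  0.1558 -0.256 ] [-14.6654] 0.2315256417069876
[ 0.2  0.5 -0.3 -0.2 -0.1  0.  -0.1 -0.1]
```

```bash
python3 - <<'E'
from h import *
import pickle
np.set_printoptions(precision=4,suppress=True)
s=pickle.load(open('s2.pkl','rb')); W=cam('wrist',s)
f=lambda u,v:(157+(u+.5)/4-.5,(v+.5)/4-.5)
for z in(.01,.015):
    A,B,C,D=[atz(W,f(*p),z) for p in((683,252),(435,408),(718,258),(612,0))]
    e=A-B; g=C-D; print(A,B,np.linalg.norm(e),np.degrees(np.arctan2(e[1],e[0])),np.degrees(np.arctan2(g[1],g[0])))
E
```

```text
[0.6714 0.1035 0.01  ] [0.5653 0.0963 0.01  ] 0.10635586004601154 3.8939873091905333 -89.00376681840712
[0.6701 0.1036 0.015 ] [0.5652 0.0965 0.015 ] 0.10515562889286946 3.8939873091905315 -89.00376681840719
```

```bash
cat >> h.py <<'E'
MO=np.array([.5742,.1446,.156]); A=ax(np.radians(3.5))
def goto(h,s,L=.061):
    """shift and turn, tool axes, that bring the foot h above the mouth on the axis"""
    M=R.from_quat(s['eef_rot']).as_matrix(); z=-A
    v=np.cross(M[:,2],z); an=np.arctan2(np.linalg.norm(v),M[:,2]@z); rv=v/np.linalg.norm(v)*an
    return M.T@(MO+A*(h+L)-s['tool_pos']), M.T@rv
E
python3 - <<'E'
from h import *
np.set_printoptions(precision=4,suppress=True)
print(goto(.07,r.get_state()))
E
```

```text
(array([ 0.0878, -0.0575,  0.0378]), array([-0.4491,  0.2707, -0.    ]))
```

carry_out --plan '[{"rot":[-0.09,0.054,0],"xyz":[0.012,-0.008,0.0],"grip":255},{"rot":[-0.18,0.108,0],"xyz":[0.03,-0.02,0.005],"grip":255},{"rot":[-0.27,0.162,0],"xyz":[0.05,-0.033,0.012],"grip":255},{"rot":[-0.36,0.217,0],"xyz":[0.07,-0.046,0.025],"grip":255},{"rot":[-0.449,0.271,0],"xyz":[0.088,-0.0575,0.038],"grip":255},{"rot":[-0.449,0.271,0],"xyz":[0.088,-0.0575,0.038],"grip":255},{"rot":[-0.449,0.271,0],"xyz":[0.088,-0.0575,0.038],"grip":255},{"rot":[-0.449,0.271,0],"xyz":[0.088,-0.0575,0.038],"grip":255}]'

```text
clock: 4.78
tool_pos: [0.5175, 0.1134, 0.2767]
eef_rot: [0.834, 0.498, 0.197, 0.132]
contact_force: [-0.2, -0.5, -2.2]
opening: 0.685
finger_force: 51.4
```

```bash
python3 - <<'E'
from h import *
np.set_printoptions(precision=4,suppress=True)
s=r.get_state();print(s['clock'],s['q'],s['contact_force'],goto(.02,s))
a=r.snapshot('side')[:,:,::-1].copy();b=r.snapshot('top')[:,:,::-1].copy()
out=[]
for im,n in((a,'side'),(b,'top')):
    c=cam(n);u,v=(proj(c,MO+A*.05)[0]-[40,30]).astype(int)
    k=10; big=cv2.resize(im[v:v+60,u:u+80],(400,300),interpolation=cv2.INTER_CUBIC)
    raw=big.copy()
    Z=R.from_quat(s['eef_rot']).as_matrix()[:,2]; F=s['tool_pos']+.061*Z
    for C,col in((circ(MO,A,.04),(0,255,0)),(circ(F,-Z,.024),(0,0,255)),(circ(F-.035*Z,-Z,.0285),(255,0,255)),(circ(F-.104*Z,-Z,.031),(255,255,0))):
        cv2.polylines(big,[np.round((proj(c,C)-[u,v]+.5)*5).astype(int)],True,col,1)
    out.append(np.hstack([raw,big]))
cv2.imwrite('pics/pre.png',np.vstack(out))
E
```

```text
4.7833 [-0.3799  0.3938 -0.0815  2.2374  1.2658  0.2669 -2.1424] [-0.1989 -0.4875 -2.1802] (array([ 0.0223, -0.0218,  0.0516]), array([-0.0133,  0.0688,  0.    ]))
```

View pics/pre.png

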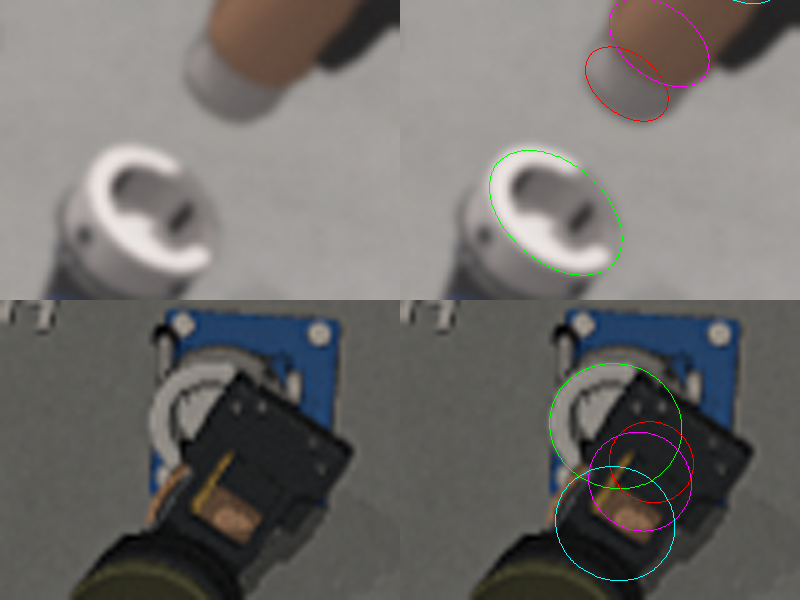

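The side view shows the socket held square above the cup. It lags behind the target because the wrist is near its singular pose (q6 small, q7 −2.1). I'll finish the alignment, then turn about z to bring q7 back.

carry_out --plan '[{"rot":[-0.006,0.034,0],"xyz":[0.011,-0.011,0.001],"grip":255},{"rot":[-0.013,0.069,0],"xyz":[0.022,-0.022,0.002],"grip":255},{"rot":[-0.013,0.069,0],"xyz":[0.022,-0.022,0.002],"grip":255},{"rot":[-0.013,0.069,0],"xyz":[0.022,-0.022,0.002],"grip":255},{"rot":[-0.013,0.069,0],"xyz":[0.022,-0.022,0.002],"grip":255}]'

```text
clock: 5.3
tool_pos: [0.5109, 0.1434, 0.2703]
eef_rot: [0.826, 0.502, 0.229, 0.12]
contact_force: [0.1, -0.2, -1.8]
opening: 0.684
finger_force: 51.4
```

carry_out --plan '[{"rot":[0,0,-0.12],"xyz":[0,0,0],"grip":255},{"rot":[0,0,-0.24],"xyz":[0,0,0],"grip":255},{"rot":[0,0,-0.36],"xyz":[0,0,0],"grip":255},{"rot":[0,0,-0.48],"xyz":[0,0,0],"grip":255},{"rot":[0,0,-0.6],"xyz":[0,0,0],"grip":255},{"rot":[0,0,-0.72],"xyz":[0,0,0],"grip":255},{"rot":[0,0,-0.84],"xyz":[0,0,0],"grip":255},{"rot":[0,0,-0.96],"xyz":[0,0,0],"grip":255}]'

```text
clock: 5.97
tool_pos: [0.5114, 0.1436, 0.2709]
eef_rot: [0.499, 0.827, 0.147, 0.213]
contact_force: [-0.1, -0.5, -1.6]
opening: 0.687
finger_force: 51.4
```

```bash
python3 - <<'E'
from h import *
np.set_printoptions(precision=4,suppress=True)
s=r.get_state();print(s['clock'],s['q'],s['contact_force'],goto(.07,s))
E
```

```text
5.9667 [-0.566   0.4092  0.1131  2.2964  1.8617  0.1624 -1.814 ] [-0.08   -0.5246 -1.5781] (array([-0.0013, -0.004 , -0.0002]), array([ 0.0006, -0.0012,  0.    ]))
```

carry_out --plan '[{"rot":[0,0,-0.1],"xyz":[-0.001,-0.004,0.005],"grip":255},{"rot":[0,0,-0.2],"xyz":[-0.001,-0.004,0.015],"grip":255},{"rot":[0,0,-0.3],"xyz":[-0.001,-0.004,0.025],"grip":255},{"rot":[0,0,-0.4],"xyz":[-0.001,-0.004,0.035],"grip":255},{"rot":[0,0,-0.5],"xyz":[-0.001,-0.004,0.045],"grip":255},{"rot":[0,0,-0.5],"xyz":[-0.001,-0.004,0.055],"grip":255},{"rot":[0,0,-0.5],"xyz":[-0.001,-0.004,0.055],"grip":255},{"rot":[0,0,-0.5],"xyz":[-0.001,-0.004,0.055],"grip":255}]'

```text
clock: 6.63
tool_pos: [0.5358, 0.1429, 0.221]
eef_rot: [0.281, 0.924, 0.091, 0.242]
contact_force: [-0.5, 1.0, -2.5]
opening: 0.685
finger_force: 51.4
```

```bash
python3 - <<'E'
from h import *
np.set_printoptions(precision=4,suppress=True)
s=r.get_state();print(s['clock'],s['q'],s['contact_force'],s['moment'],goto(.015,s))
a=r.snapshot('side')[:,:,::-1].copy();b=r.snapshot('wrist')[:,:,::-1].copy()
out=[]
Z=R.from_quat(s['eef_rot']).as_matrix()[:,2]; F=s['tool_pos']+.061*Z
for im,c,k,w in((a,cam('side'),7,(57,43)),(b,cam('wrist',s),2,(200,150))):
    u,v=(proj(c,MO+A*.015)[0]-np.array(w)/2).astype(int); u=max(u,0);v=max(v,0)
    big=cv2.resize(im[v:v+w[1],u:u+w[0]],(w[0]*k,w[1]*k),interpolation=cv2.INTER_CUBIC); raw=big.copy()
    for C,col in((circ(MO,A,.04),(0,255,0)),(circ(F,-Z,.024),(0,0,255)),(circ(F-.035*Z,-Z,.0285),(255,0,255))):
        cv2.polylines(big,[np.round((proj(c,C)-[u,v]+.5)*k).astype(int)],True,col,1)
    out.append(cv2.resize(np.hstack([raw,big]),(800,300)))
cv2.imwrite('pics/pre2.png',np.vstack(out))
E
```

```text
6.6333 [-0.4262  0.5343 -0.0454  2.2922  2.2362  0.277  -1.6804] [-0.475   0.9618 -2.5167] [-0.0992  0.6228 -0.0243] (array([-0.001 ,  0.    , -0.0005]), array([ 0.0001, -0.0018,  0.    ]))
```

View pics/pre2.png

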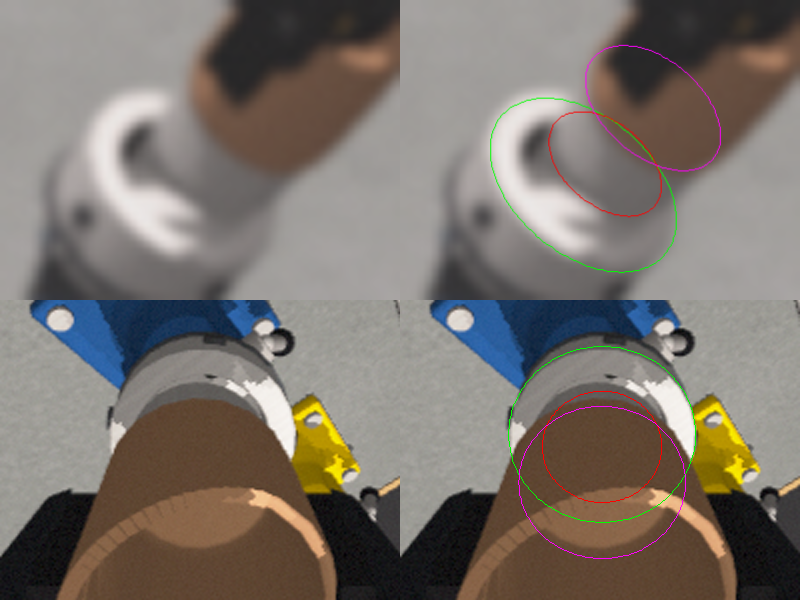

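Both views show the foot centred over the bore, within about 1–2 mm. I'll enter slowly to about 10 mm deep.

carry_out --plan '[{"rot":[0,0,0],"xyz":[-0.001,0,0.005],"grip":255},{"rot":[0,0,0],"xyz":[-0.001,0,0.01],"grip":255},{"rot":[0,0,0],"xyz":[-0.001,0,0.015],"grip":255},{"rot":[0,0,0],"xyz":[-0.001,0,0.019],"grip":255},{"rot":[0,0,0],"xyz":[-0.001,0,0.022],"grip":255},{"rot":[0,0,0],"xyz":[-0.001,0,0.024],"grip":255},{"rot":[0,0,0],"xyz":[-0.001,0,0.024],"grip":255}]'

```text
clock: 7.32
tool_pos: [0.5502, 0.1435, 0.2016]
eef_rot: [0.281, 0.924, 0.092, 0.244]
contact_force: [3.9, -1.4, 1.9]
opening: 0.688
finger_force: 51.5
```

```bash
cat > st.py <<'E'
from h import *
np.set_printoptions(precision=4,suppress=True)
s=r.get_state();M=R.from_quat(s['eef_rot']).as_matrix()
print(s['clock'],'q567',s['q'][4:],'Ftool',M.T@s['contact_force'],'Mtool',M.T@s['moment'],'depth',-(s['tool_pos']-MO)@A+.061,goto(-.032,s))
E
python3 st.py
```

```text
7.3167 q567 [ 2.2855  0.3282 -1.7174] Ftool [-4.3687  1.3028  0.2426] Mtool [ 0.0609 -0.8867 -0.03  ] depth 0.009511410255900833 (array([ 0.0014, -0.0016,  0.0225]), array([ 0.0034,  0.0024, -0.    ]))
```

carry_out --plan '[{"rot":[0,0,-0.115],"xyz":[-0.001,0,0.001],"grip":255},{"rot":[0,0,-0.23],"xyz":[-0.001,0,0.002],"grip":255},{"rot":[0,0,-0.345],"xyz":[-0.001,0,0.003],"grip":255},{"rot":[0,0,-0.46],"xyz":[-0.001,0,0.0035],"grip":255},{"rot":[0,0,-0.575],"xyz":[-0.001,0,0.004],"grip":255},{"rot":[0,0,-0.69],"xyz":[-0.001,0,0.0045],"grip":255},{"rot":[0,0,-0.805],"xyz":[-0.001,0,0.005],"grip":255},{"rot":[0,0,-0.92],"xyz":[-0.001,0,0.0055],"grip":255}]'

```text
clock: 7.98
tool_pos: [0.5522, 0.1445, 0.1968]
eef_rot: [-0.161, 0.952, -0.026, 0.258]
contact_force: [-1.3, 0.0, 3.8]
opening: 0.688
finger_force: 51.2
```

```bash
python3 st.py
```

```text
7.9833 q567 [ 2.6557  0.2636 -1.1686] Ftool [-0.797  -0.1128 -3.9342] Mtool [-0.0254 -0.0585  0.4902] depth 0.014644581366509424 (array([ 0.0017, -0.0009,  0.0173]), array([ 0.0036,  0.0021, -0.    ]))
```

carry_out --plan '[{"rot":[0,0,0.115],"xyz":[0,0,0.0006],"grip":255},{"rot":[0,0,0.23],"xyz":[0,0,0.0012],"grip":255},{"rot":[0,0,0.345],"xyz":[0,0,0.0018],"grip":255},{"rot":[0,0,0.46],"xyz":[0,0,0.0024],"grip":255},{"rot":[0,0,0.575],"xyz":[0,0,0.003],"grip":255},{"rot":[0,0,0.69],"xyz":[0,0,0.0035],"grip":255},{"rot":[0,0,0.805],"xyz":[0,0,0.004],"grip":255},{"rot":[0,0,0.92],"xyz":[0,0,0.0045],"grip":255}]'

```text
clock: 8.65
tool_pos: [0.555, 0.1437, 0.1933]
eef_rot: [0.282, 0.923, 0.092, 0.243]
contact_force: [0.4, -2.5, 5.5]
opening: 0.684
finger_force: 52.0
```

```bash
python3 st.py
```

```text
8.65 q567 [ 2.2944  0.3455 -1.7231] Ftool [-3.8835 -0.2071 -4.6246] Mtool [ 0.2371 -0.7803 -0.6698] depth 0.019112395721382527 (array([ 0.0014, -0.0015,  0.0129]), array([0.0034, 0.0008, 0.    ]))
```

carry_out --plan '[{"rot":[0,0,-0.115],"xyz":[0,0,0.0006],"grip":255},{"rot":[0,0,-0.23],"xyz":[0,0,0.0012],"grip":255},{"rot":[0,0,-0.345],"xyz":[0,0,0.0018],"grip":255},{"rot":[0,0,-0.46],"xyz":[0,0,0.0024],"grip":255},{"rot":[0,0,-0.575],"xyz":[0,0,0.003],"grip":255},{"rot":[0,0,-0.69],"xyz":[0,0,0.0035],"grip":255},{"rot":[0,0,-0.805],"xyz":[0,0,0.004],"grip":255},{"rot":[0,0,-0.92],"xyz":[0,0,0.0045],"grip":255}]'

```text
clock: 9.32
tool_pos: [0.5566, 0.1449, 0.1892]
eef_rot: [-0.161, 0.952, -0.025, 0.258]
contact_force: [-1.6, 0.7, 6.6]
opening: 0.686
finger_force: 51.1
```

```bash
python3 st.py
```

```text
9.3167 q567 [ 2.6583  0.2792 -1.1704] Ftool [-2.1164  0.2426 -6.4869] Mtool [-0.0128 -0.111   0.833 ] depth 0.023476968215388194 (array([ 0.0017, -0.0009,  0.0085]), array([0.0037, 0.0022, 0.    ]))
```

Going well: depth tracks the command with about 5–8 N axial and 0.8 N m. I'll carry on the same way.

carry_out --plan '[{"rot":[0,0,0.115],"xyz":[0,0,0.0006],"grip":255},{"rot":[0,0,0.23],"xyz":[0,0,0.0012],"grip":255},{"rot":[0,0,0.345],"xyz":[0,0,0.0018],"grip":255},{"rot":[0,0,0.46],"xyz":[0,0,0.0024],"grip":255},{"rot":[0,0,0.575],"xyz":[0,0,0.003],"grip":255},{"rot":[0,0,0.69],"xyz":[0,0,0.0035],"grip":255},{"rot":[0,0,0.805],"xyz":[0,0,0.004],"grip":255},{"rot":[0,0,0.92],"xyz":[0,0,0.0045],"grip":255}]'

```text
clock: 9.98
tool_pos: [0.5589, 0.1435, 0.1862]
eef_rot: [0.281, 0.924, 0.092, 0.244]
contact_force: [-7.0, -5.3, 20.2]
opening: 0.686
finger_force: 52.6
```

```bash
python3 st.py
```

```text
9.9833 q567 [ 2.3032  0.3639 -1.7252] Ftool [ -5.9774  -1.5242 -21.1466] Mtool [ 0.1595 -0.8424 -1.0595] depth 0.027215041691836833 (array([ 0.0015, -0.001 ,  0.0048]), array([0.0036, 0.0016, 0.    ]))
```

carry_out --plan '[{"rot":[0,0,-0.115],"xyz":[0,0,0.0006],"grip":255},{"rot":[0,0,-0.23],"xyz":[0,0,0.0012],"grip":255},{"rot":[0,0,-0.345],"xyz":[0,0,0.0018],"grip":255},{"rot":[0,0,-0.46],"xyz":[0,0,0.0022],"grip":255},{"rot":[0,0,-0.575],"xyz":[0,0,0.0026],"grip":255},{"rot":[0,0,-0.69],"xyz":[0,0,0.003],"grip":255},{"rot":[0,0,-0.805],"xyz":[0,0,0.0034],"grip":255},{"rot":[0,0,-0.92],"xyz":[0,0,0.0038],"grip":255}]'

```text
clock: 10.65
tool_pos: [0.5587, 0.1441, 0.185]
eef_rot: [-0.159, 0.952, -0.025, 0.259]
contact_force: [-28.2, -2.2, 51.0]
opening: 0.678
finger_force: 51.9
```

```bash
python3 st.py
```

```text
10.65 q567 [ 2.6591  0.2933 -1.1721] Ftool [ -1.0617  -0.559  -58.3028] Mtool [0.2693 0.1987 1.4968] depth 0.028158824486205068 (array([ 0.0012, -0.0001,  0.0038]), array([0.0033, 0.0041, 0.    ]))
```

The axial force jumps to 58 N with no further descent, so it's either on the floor or jammed. I'll ease the press with a short turn back and look at the shoulder gap, which should be 3 mm.

carry_out --plan '[{"rot":[0,0,0.1],"xyz":[0,0,-0.001],"grip":255},{"rot":[0,0,0.2],"xyz":[0,0,-0.0015],"grip":255},{"rot":[0,0,0.3],"xyz":[0,0,-0.002],"grip":255},{"rot":[0,0,0.4],"xyz":[0,0,-0.002],"grip":255}]'

```text
clock: 10.98
tool_pos: [0.5584, 0.144, 0.1849]
eef_rot: [0.034, 0.965, 0.027, 0.258]
contact_force: [-10.8, -5.8, 24.3]
opening: 0.681
finger_force: 52.3
```

```bash
python3 st.py; python3 - <<'E'
from h import *
s=r.get_state()
a=r.snapshot('side')[:,:,::-1].copy();b=r.snapshot('wrist')[:,:,::-1].copy()
out=[]
for im,c,w in((a,cam('side'),(48,36)),(b,cam('wrist',s),(160,120))):
    u,v=(proj(c,MO)[0]-np.array(w)/2).astype(int); u=max(u,0);v=max(v,0)
    out.append(cv2.resize(im[v:v+w[1],u:u+w[0]],(400,300),interpolation=cv2.INTER_CUBIC))
cv2.imwrite('pics/in1.png',np.hstack(out))
E
```

```text
10.9833 q567 [ 2.4933  0.3166 -1.402 ] Ftool [ -3.183   -4.6202 -26.6203] Mtool [ 1.1822 -0.169  -1.2136] depth 0.02806064206401515 (array([ 0.0008, -0.0004,  0.0039]), array([ 0.0035,  0.0014, -0.    ]))
```

View pics/in1.png

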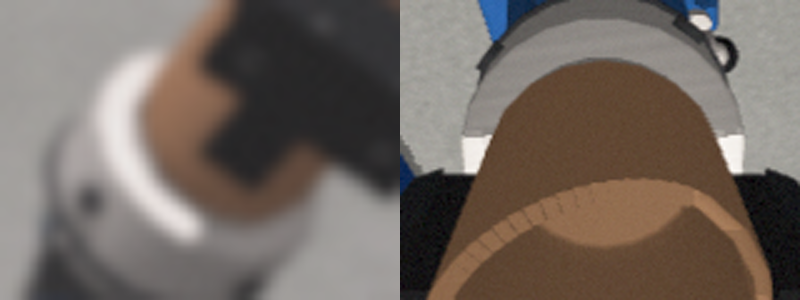

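carry_out --plan '[{"rot":[0,0,-0.11],"xyz":[0,0,0.001],"grip":255},{"rot":[0,0,-0.22],"xyz":[0,0,0.002],"grip":255},{"rot":[0,0,-0.33],"xyz":[0,0,0.002],"grip":255},{"rot":[0,0,-0.22],"xyz":[0,0,0.002],"grip":255},{"rot":[0,0,-0.11],"xyz":[0,0,0.002],"grip":255},{"rot":[0,0,0],"xyz":[0,0,0.002],"grip":255},{"rot":[0,0,0.11],"xyz":[0,0,0.002],"grip":255},{"rot":[0,0,0.22],"xyz":[0,0,0.002],"grip":255}]'

```text
clock: 11.75
tool_pos: [0.5585, 0.1439, 0.1848]
eef_rot: [0.139, 0.955, 0.055, 0.255]
contact_force: [-21.4, -6.4, 43.6]
opening: 0.679
finger_force: 52.2
```

```bash
python3 st.py; python3 - <<'E'
from h import *
s=r.get_state()
im=r.snapshot('wrist')[:,:,::-1].copy();c=cam('wrist',s);cv2.imwrite('pics/w3raw.png',im)
Z=R.from_quat(s['eef_rot']).as_matrix()[:,2];T=s['tool_pos']
w=(160,120);u,v=np.maximum(proj(c,T+.03*Z)[0]-[80,85],0).astype(int)
big=cv2.resize(im[v:v+120,u:u+160],(800,600),interpolation=cv2.INTER_CUBIC)
for d,col in((.029,(0,255,0)),(.033,(0,0,255))):
    cv2.polylines(big,[np.round((proj(c,circ(T+d*Z,-Z,.04))-[u,v]+.5)*5).astype(int)],True,col,1)
    # shell shoulder ring edge
cv2.imwrite('pics/in2.png',big)
E
```

```text
11.75 q567 [ 2.4097  0.3397 -1.5339] Ftool [ -4.6339  -3.541  -48.5947] Mtool [ 1.2474 -0.3914 -1.4448] depth 0.02820142084136497 (array([ 0.0007, -0.0006,  0.0038]), array([0.0048, 0.0018, 0.    ]))
```

View pics/in2.png

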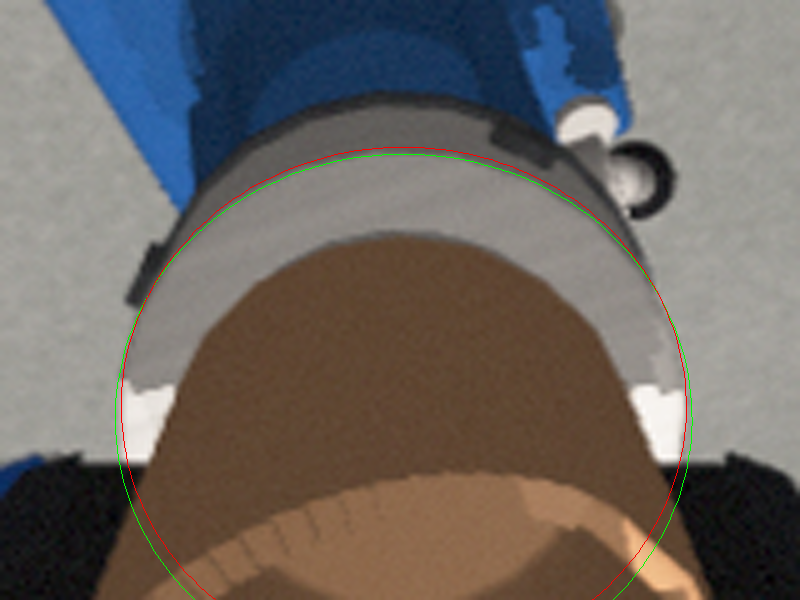

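The actual rim edges (x 121 and 686) match the red circle, so the TCP is 33 mm above the rim, about 4 mm more than expected. The hard stop suggests it's on the floor, but I want to check. I'll relieve the press, release, back off and measure the socket free.

carry_out --plan '[{"rot":[0,0,0],"xyz":[0,0,-0.002],"grip":255},{"rot":[0,0,0],"xyz":[0,0,-0.003],"grip":255},{"rot":[0,0,0],"xyz":[0,0,-0.003],"grip":0},{"rot":[0,0,0],"xyz":[0,0,-0.003],"grip":0},{"rot":[0,0,0],"xyz":[0,0,-0.003],"grip":0},{"rot":[0,0,0],"xyz":[0,0,-0.003],"grip":0},{"rot":[0,0,0],"xyz":[0,0,-0.003],"grip":0},{"rot":[0,0,0],"xyz":[0,0,-0.003],"grip":0}]'

```text
clock: 12.47
tool_pos: [0.5583, 0.1449, 0.1834]
eef_rot: [0.138, 0.956, 0.054, 0.252]
contact_force: [0.2, -0.3, 0.4]
opening: 0.997
finger_force: 0.0
```

carry_out --plan '[{"rot":[0,0,0],"xyz":[0,0,-0.02],"grip":0},{"rot":[0,0,0],"xyz":[0,0,-0.04],"grip":0},{"rot":[0,0,0],"xyz":[0,0,-0.07],"grip":0},{"rot":[0,0,0],"xyz":[0,0,-0.1],"grip":0},{"rot":[0,0,0],"xyz":[0,0,-0.125],"grip":0},{"rot":[0,0,0],"xyz":[0,0,-0.14],"grip":0},{"rot":[0,0,0],"xyz":[0,0,-0.14],"grip":0},{"rot":[0,0,0],"xyz":[0,0,-0.14],"grip":0}]'

```text
clock: 13.13
tool_pos: [0.495, 0.1396, 0.2995]
eef_rot: [0.139, 0.955, 0.054, 0.258]
contact_force: [0.5, -0.2, -0.4]
opening: 1.006
finger_force: 0.0
```

```bash
python3 st.py; python3 - <<'E'
from h import *
import pickle
s=r.get_state();pickle.dump(s,open('s4.pkl','wb'))
im=r.snapshot('wrist')[:,:,::-1].copy();c=cam('wrist',s);cv2.imwrite('pics/w4raw.png',im)
a=r.snapshot('side')[:,:,::-1].copy();cv2.imwrite('pics/s4raw.png',a)
u,v=np.clip(proj(c,MO+.05*A)[0]-[80,75],0,[352,234]).astype(int); print('crop',u,v)
big=cv2.resize(im[v:v+150,u:u+160],(640,600),interpolation=cv2.INTER_CUBIC)
P=lambda C:np.round((proj(c,C)-[u,v]+.5)*4).astype(int)
cv2.polylines(big,[P(circ(MO,A,.04))],True,(0,255,0),1)
for d,col in((0,(255,255,0)),(.004,(0,0,255))):
    F=MO-A*(.032-d)
    for h,rad in((.035,.0285),(.104,.031)): cv2.polylines(big,[P(circ(F+h*A,A,rad))],True,col,1)
cs=cam('side');us,vs=(proj(cs,MO+.04*A)[0]-[8,37]).astype(int);us-=12
sm=cv2.resize(a[vs:vs+150//2,us:us+40][:,:40],(160*2,600),interpolation=cv2.INTER_CUBIC)[:, :160]
cv2.imwrite('pics/in3.png',big)
E
```

```text
13.1333 q567 [ 1.4901  0.1019 -0.6431] Ftool [-0.3082 -0.1161  0.5768] Mtool [0.0674 0.3416 0.0352] depth -0.10294137832026332 (array([ 0.0041, -0.0014,  0.1349]), array([ 0.004 ,  0.0093, -0.    ]))
crop 174 104
```

View pics/in3.png

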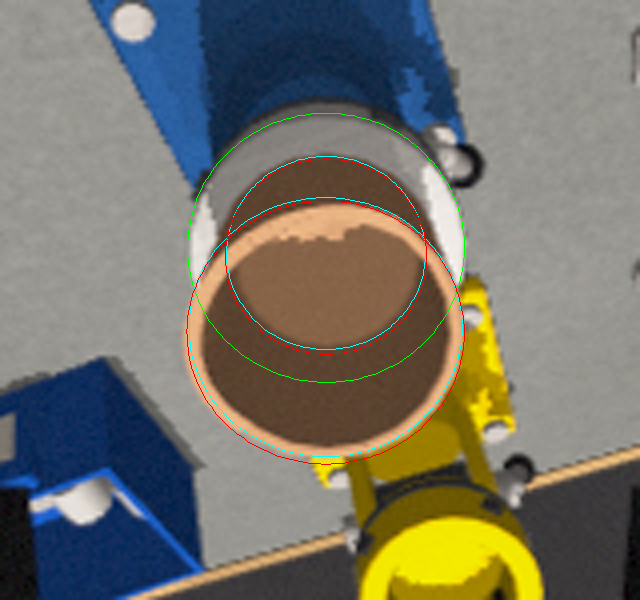

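In the wrist view the brim spans about x 190–464 and bottoms at y≈458. That matches the cyan "home" circle (≈457) better than the red "4 mm proud" one (463). I'll check this numerically from the pixel edges.

```bash
python3 - <<'E'
from h import *
import pickle
from scipy.optimize import least_squares
np.set_printoptions(precision=4,suppress=True)
s=pickle.load(open('s4.pkl','rb'));c=cam('wrist',s)
im=cv2.imread('pics/w4raw.png').astype(int)
B,G,Rr=im[...,0],im[...,1],im[...,2]
# skin: red over blue by ratio, not yellow
m=((Rr>1.3*B)&(G<.85*Rr)&(Rr>60)).astype(np.uint8)
m[:, :200]=0;m[:,310:]=0;m[:130]=0;m[225:]=0
n,l,st,ce=cv2.connectedComponentsWithStats(m);i=1+st[1:,4].argmax();print(st[i])
M=(l==i).astype(np.uint8)
cn=max(cv2.findContours(M,0,cv2.CHAIN_APPROX_NONE)[0],key=len)[:,0,:].astype(float)
# brim outline: lower part of silhouette (rows >= widest part)
sel=cn[(cn[:,1]>170)]
from scipy.spatial import cKDTree
def cost(x,tl=None):
    C=circ(MO+A*(.072+x[0])+[0,x[1],0]+x[2]*np.cross([0,1,0],A),A,.0312)
    e=proj(c,C); cen=e.mean(0); t=cKDTree(np.vstack([e[:-1]+(e[1:]-e[:-1])*k for k in np.linspace(0,.9,10)]))
    d,j=t.query(sel); return d*np.sign(np.linalg.norm(sel-cen,axis=1)-np.linalg.norm(t.data[j]-cen,axis=1))
for d in(-.004,-.002,0,.002,.004,.006,.008):
    q=least_squares(lambda y:cost([d,*y]),[0,0],diff_step=1e-3,x_scale=.001);print(d,q.x,np.sqrt(np.mean(q.fun**2)))
# rim edge along rows
for v in(158,162,166):
    print(v,Rr[v,214:234],Rr[v,280:296])
    P=proj(c,circ(MO,A,.04)); k=np.abs(P[:,1]-v)<2; print(P[k][:,0].min(),P[k][:,0].max())
E
```

```text
[ 220  143   82   82 4689]
-0.004 [0.0039 0.0109] 5.267990227598344
-0.002 [0.0039 0.0101] 5.151410628859038
0 [0.004  0.0092] 5.041205412409104
0.002 [0.0041 0.0083] 4.938029704823826
0.004 [0.0042 0.0074] 4.842860779267688
0.006 [0.0042 0.0065] 4.756573284477094
0.008 [0.0043 0.0056] 4.680212065192414
158 [152 154 154 155 152 152 152 146 161 205 216 216 195 132 138 134 117  92
  88  92] [107 180 239 237 237 238 238 236 218 153 157 152 156 153 152 149]
220.88256580386445 288.8855411494725
162 [153 153 153 150 150 150 142 169 225 226 220 220 221 200 119  90  90  93
  87  89] [ 86  89 129 211 239 239 237 239 236 211 135 151 153 155 156 153]
220.3173593004826 289.45929237117906
166 [151 148 149 151 151 153 151 180 229 232 230 222 199 118  89 107 172 227
 232 229] [227 205 144  95 172 241 240 240 240 223 163 152 156 150 151 155]
220.28235015760302 289.4966213891196
```

```bash
python3 - <<'E'
from h import *
import pickle
np.set_printoptions(precision=4,suppress=True)
s=pickle.load(open('s4.pkl','rb'));c=cam('wrist',s)
im=cv2.imread('pics/w4raw.png').astype(int)
L=im[...,2]-im[...,0]   # red minus blue
for v in(180,184,188,192,196): print(v,L[v,214:228],'|',L[v,284:298])
for u in(244,250,256): print(u,L[210:224,u],im[210:224,u,2])
for d in(0,.004):
    P=proj(c,circ(MO+A*(.072+d),A,.031));print(d,P.min(0),P.max(0))
P=proj(c,circ(MO,A,.04));print('rim',P.min(0),P.max(0))
for v in(170,172,174,176): print(v,im[v,214:226,2])
E
```

```text
180 [  7   9   8   6   8   5  15  62 103 103 105 100  65  49] | [ 41  70 104 101 102  75  45  38  50 144 243 223  45   7]
184 [  5   5   7   8   8  15  58 102 101 102  99  55  50  43] | [ 44  56  86 103 102  80  13  14  15  40 134 241 219  29]
188 [  6  10   7   7   7  33  88 101 100 101  74  48  45  44] | [ 41  45  73 103 102 110 167 175 175 175 176 213 242 190]
192 [  6   9   9   9   6  25  76 101 100 101  71  43  46  44] | [ 41  65 105 102 112 144 176 177 176 177 181 216 243 241]
196 [  7   5   7   7   6   7  27  80 101 100  99  70  43  41] | [ 63  93 102 108 113 154 159 179 178 177 176 179 216 243]
244 [ 43  42  44  64 100 103  95  23   8   6   4   6   9   8] [ 89  90  90 135 219 231 225 171 155 156 156 150 155 158]
250 [ 43  45  47  45  43  85 101 100  33   6   5   7   6  10] [ 95  91  92  89  89 186 224 233 161 154 151 150 153 155]
256 [ 43  43  42  44  44  51  99 103 141 242 244 228  88  27] [ 89  88  92  89  90 106 215 230 238 242 244 228 151 144]
0 [220.6594 152.7526] [288.949  217.5585]
0.004 [220.1256 153.6898] [289.4695 219.3837]
rim [220.2824 131.7036] [289.4966 198.9691]
170 [156 154 151 151 155 158 157 182 226 230 225 181]
172 [156 154 150 149 153 156 155 173 213 227 188 170]
174 [152 148 150 151 157 154 158 155 181 218 206 232]
176 [155 158 155 155 150 150 150 149 176 223 233 233]
```

The edges are ambiguous because the brim height varies around the cup. A mechanical check is surer: regrip the now-free socket and press with a light twist again. If it doesn't sink, it's on the floor.

```bash
python3 - <<'E'
from h import *
np.set_printoptions(precision=4,suppress=True)
s=r.get_state();M=R.from_quat(s['eef_rot']).as_matrix();print(s['tool_pos'],s['q'],M.T@(np.array([.5585,.1442,.1848])-s['tool_pos']),goto(-.028,s))
E
```

```text
[0.4953 0.1395 0.2997] [-0.7144  0.3406  0.2943  2.3099  1.4966  0.1015 -0.6512] [ 0.004  -0.0008  0.1312] (array([ 0.0046, -0.0016,  0.1309]), array([ 0.0051,  0.0097, -0.    ]))
```

carry_out --plan '[{"rot":[0.005,0.0095,0],"xyz":[0.004,-0.001,0.01],"grip":0},{"rot":[0.005,0.0095,0],"xyz":[0.004,-0.001,0.03],"grip":0},{"rot":[0.005,0.0095,0],"xyz":[0.004,-0.001,0.055],"grip":0},{"rot":[0.005,0.0095,0],"xyz":[0.004,-0.001,0.08],"grip":0},{"rot":[0.005,0.0095,0],"xyz":[0.004,-0.001,0.1],"grip":0},{"rot":[0.005,0.0095,0],"xyz":[0.004,-0.001,0.12],"grip":0},{"rot":[0.005,0.0095,0],"xyz":[0.004,-0.001,0.13],"grip":0},{"rot":[0.005,0.0095,0],"xyz":[0.004,-0.001,0.13],"grip":0}]'

```text
clock: 13.9
tool_pos: [0.5582, 0.1431, 0.1828]
eef_rot: [0.14, 0.956, 0.052, 0.252]
contact_force: [-0.3, -0.6, 0.3]
opening: 1.0
finger_force: 0.0
```

```bash
python3 st.py
```

```text
13.9 q567 [ 2.1856  0.4068 -1.3013] Ftool [-0.0757 -0.6004 -0.3743] Mtool [0.1466 0.3383 0.0024] depth 0.02978160023782408 (array([-0.0003,  0.0007,  0.0022]), array([-0.0023, -0.0027, -0.    ]))
```

carry_out --plan '[{"rot":[0,0,0],"xyz":[0,0,0],"grip":60},{"rot":[0,0,0],"xyz":[0,0,0],"grip":255},{"rot":[0,0,0],"xyz":[0,0,0],"grip":255},{"rot":[0,0,0],"xyz":[0,0,0],"grip":255},{"rot":[0,0,0],"xyz":[0,0,0],"grip":255},{"rot":[0,0,0],"xyz":[0,0,0],"grip":255}]' --squeeze 52

```text
clock: 14.4
tool_pos: [0.5579, 0.144, 0.186]
eef_rot: [0.139, 0.956, 0.053, 0.254]
contact_force: [-3.4, -0.3, 6.9]
opening: 0.682
finger_force: 52.0
```

```bash
python3 st.py
```

```text
14.4 q567 [ 2.1814  0.4069 -1.2977] Ftool [-0.5611  0.0721 -7.7046] Mtool [-0.0998  0.2849  0.0543] depth 0.026806460143395112 (array([ 0.0007, -0.0006,  0.0052]), array([-0.0001,  0.0008, -0.    ]))
```

carry_out --plan '[{"rot":[0,0,-0.11],"xyz":[0,0,0.0005],"grip":255},{"rot":[0,0,-0.22],"xyz":[0,0,0.001],"grip":255},{"rot":[0,0,-0.33],"xyz":[0,0,0.0015],"grip":255},{"rot":[0,0,-0.44],"xyz":[0,0,0.0015],"grip":255},{"rot":[0,0,-0.55],"xyz":[0,0,0.0015],"grip":255},{"rot":[0,0,-0.66],"xyz":[0,0,0.0015],"grip":255},{"rot":[0,0,-0.77],"xyz":[0,0,0.0015],"grip":255},{"rot":[0,0,-0.88],"xyz":[0,0,0.0015],"grip":255}]'

```text
clock: 15.07
tool_pos: [0.5582, 0.144, 0.1862]
eef_rot: [-0.282, 0.924, -0.06, 0.253]
contact_force: [-12.3, -0.1, 22.2]
opening: 0.678
finger_force: 52.1
```

```bash
python3 st.py
```

```text
15.0667 q567 [ 2.478   0.3145 -0.7272] Ftool [ -0.7374   0.284  -25.3901] Mtool [-0.5634 -0.0422  1.0747] depth 0.026860670065195644 (array([0.0012, 0.0003, 0.0051]), array([-0.0008,  0.0019, -0.    ]))
```

carry_out --plan '[{"rot":[0,0,0.11],"xyz":[0,0,0.0005],"grip":255},{"rot":[0,0,0.22],"xyz":[0,0,0.001],"grip":255},{"rot":[0,0,0.33],"xyz":[0,0,0.001],"grip":255},{"rot":[0,0,0.44],"xyz":[0,0,0.001],"grip":255},{"rot":[0,0,0.55],"xyz":[0,0,0.001],"grip":255},{"rot":[0,0,0.66],"xyz":[0,0,0.001],"grip":255},{"rot":[0,0,0.77],"xyz":[0,0,0.001],"grip":255},{"rot":[0,0,0.88],"xyz":[0,0,0.001],"grip":255}]'

```text
clock: 15.73
tool_pos: [0.558, 0.1437, 0.186]
eef_rot: [0.139, 0.955, 0.053, 0.255]
contact_force: [-15.2, -3.6, 30.5]
opening: 0.681
finger_force: 52.0
```

```bash
python3 st.py
```

```text
15.7333 q567 [ 2.1807  0.4159 -1.296 ] Ftool [ -2.7852  -1.8442 -34.1075] Mtool [ 0.6644 -0.0243 -1.1696] depth 0.026884758474636346 (array([ 0.0009, -0.0004,  0.0051]), array([ 0.001 ,  0.0033, -0.    ]))
```

It turned 1.76 rad under 25–34 N without sinking at all, so the foot is on the floor. I'll ease off, let go and retreat.

carry_out --plan '[{"rot":[0,0,0],"xyz":[0,0,-0.0015],"grip":255},{"rot":[0,0,0],"xyz":[0,0,-0.002],"grip":255},{"rot":[0,0,0],"xyz":[0,0,-0.002],"grip":0},{"rot":[0,0,0],"xyz":[0,0,-0.002],"grip":0},{"rot":[0,0,0],"xyz":[0,0,-0.002],"grip":0},{"rot":[0,0,0],"xyz":[0,0,-0.002],"grip":0},{"rot":[0,0,0],"xyz":[0,0,-0.002],"grip":0},{"rot":[0,0,0],"xyz":[0,0,-0.002],"grip":0}]'

```text
clock: 16.4
tool_pos: [0.5582, 0.1436, 0.1844]
eef_rot: [0.139, 0.956, 0.052, 0.253]
contact_force: [0.2, 0.2, 0.1]
opening: 1.002
finger_force: 0.0
```

carry_out --plan '[{"rot":[0,0,0],"xyz":[0,0,-0.02],"grip":0},{"rot":[0,0,0],"xyz":[0,0,-0.04],"grip":0},{"rot":[0,0,0],"xyz":[0,0,-0.07],"grip":0},{"rot":[0,0,0],"xyz":[0,0,-0.1],"grip":0},{"rot":[0,0,0],"xyz":[0,0,-0.125],"grip":0},{"rot":[0,0,0],"xyz":[0,0,-0.14],"grip":0},{"rot":[0,0,0],"xyz":[0,0,-0.14],"grip":0},{"rot":[0,0,0],"xyz":[0,0,-0.14],"grip":0}]'

```text
clock: 17.07
tool_pos: [0.4878, 0.14, 0.3071]
eef_rot: [0.139, 0.956, 0.053, 0.254]
contact_force: [0.5, -0.4, -1.0]
opening: 1.002
finger_force: 0.0
```

```bash
python3 st.py; python3 - <<'E'
from h import *
# bystanders unmoved, socket still where it was after the first release (side view)
a=r.snapshot('side')[:,:,::-1];o=cv2.imread('pics/side0.png');p=cv2.imread('pics/s4raw.png')
for n,(x,y,w,h) in dict(red=(325,160,28,42),foot=(278,115,30,45),bin=(190,170,45,52),yellow=(150,195,58,68),wrench=(158,280,66,22),shin=(178,295,56,80),blue=(225,250,52,28)).items():
    print(n,np.abs(a[y:y+h,x:x+w].astype(int)-o[y:y+h,x:x+w]).mean().round(1))
print('socket vs first release',np.abs(a[185:245,240:300].astype(int)-p[185:245,240:300]).mean().round(1))
E
```

```text
17.0667 q567 [ 1.2243  0.1553 -0.3865] Ftool [-0.0478 -0.4672  1.1205] Mtool [ 0.0545  0.3336 -0.019 ] depth -0.11310487827869911 (array([ 0.0004, -0.0009,  0.1451]), array([ 0.0001,  0.0005, -0.    ]))
red 10.9
foot 12.6
bin 8.9
yellow 10.6
wrench 12.7
shin 11.3
blue 8.7
socket vs first release 1.9
```

Those bystander differences (8.7–12.7) are similar for every item and are probably an exposure change; the arm never came near them. Handing in.

```bash
python3 -c "
from plant import r
print(r.finish_job())"
```

```text
the job is handed in; nothing more can be done
None
```

The socket is in the blue stand's receiver, wrist ring first; it stopped sinking under 25–58 N of press with twisting, so I judge it fully home, though my camera depth estimate read a few mm short; it is released, and the job was handed in at about 17 s with no contact on the other items.

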